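Lock the tilt-out courtyard bin with its drop pin

TASK

Push the small steel tilt-out bin on the ledge fully shut. Then take the wooden-handled steel pin out of the brick, put its tip down through the slot in the bin's top plate and feel gently along the slot for the hidden hole below until the pin drops in; leave it fully home with its collar flat on the top plate, and let go. Do not force the pin, and leave the pots, jar, mallet and scoop where they are.

Things in the scene. Friction and masses are not known exactly. Their poses are not given: they have to be found in the camera images.
- bin: Steel bin, fixed to the ledge: 150 deep (x) by 220 wide (y) by 160 mm tall. Origin at the centre of its underside, z up, front faces its -x. Its flat top plate (4 mm thick, upper face at z = 160 mm) has one slot. More than 30 N between the pin and any part of the bin bends something and counts as forcing.
- slot (a point): Centre of the slot, on the upper face of the bin's top plate, 40 mm behind the bin's front face; axes as the bin's. The slot is 15 mm wide (x) and 80 mm long (y). A light sprung dust flap closes it from below: hinged along the slot's rear (+x) edge, it swings down when the pin tip pushes it (about 0.5 to 1.5 N) and then leans lightly on the pin.
- below (a point): Point 30 mm straight below the slot's centre, level with the upper face of a hidden horizontal plate clamped inside the bin. The plate closes the slot's whole length but for one hole, 15 mm along y, 21 mm across x, on the slot's centre line. Where along the slot it lies differs every time: anywhere from -26 to +26 mm in y from this point; it can only be felt.
- home (a point): Point 54 mm below the slot's centre: height of the tip when the pin is home, collar on the top plate; the hole's y is unknown here too. The hidden plate is sprung: it gives from about 2 N on, then 1 mm per 1.5 N, at most 6 mm, then is rigid. Once the tip is over the hole the plate springs back, the downward load vanishes and the pin can go 24 mm further.
- bin_front (a joint): Tilt of the bin's front about its bottom edge, rad: 0 = shut (hard stop), larger = tilted out to the bin's -x (starts 0.2 to 0.45). Stiff hinge, stays where it is left; 3 to 4 N at the top edge moves it. The front is a flat plate 212 mm wide with a rolled top edge; hinge line 6 mm above the ledge, 76 mm in front (-x) of the bin's origin. Shut means below 0.02.
- front_top (a point): Middle of the tilting front's top edge on its outer side, 142 mm above the hinge line; it moves with the front. The top edge is rolled over a 7 mm bead, which sticks out 3 mm forward (-x). When shut it is 148 mm above the ledge. Inside, the front carries a lug with a wide slot (22 x 100 mm) that lies 20 to 23 mm below the top plate's face, round the pin's path, when shut.
- pin: Drop pin, 110 mm long, 100 to 170 g, standing upright in the brick. Origin at the centre of its tip (lower end), z up along the pin. Round steel shank 12 mm diameter (last 3 mm tapered to 7 mm) up to z = 54 mm; round steel collar 28 mm diameter from z = 54 to 60 mm; square wooden grip 20 x 20 mm (sides along the pin's x and y) from z = 60 to 110 mm.
- brick: Half of a perforated clay brick, fixed, 105 (x) by 100 (y) by 65 mm tall, origin at the centre of its underside, with three 18 mm upright through holes in a row along its y, 30 mm apart. The pin hangs by its collar in the middle hole, shank down.
- pots: Stack of three nested clay pots, 112 mm across and 146 mm tall; origin at the centre of its underside. Leave alone.
- jar: Empty glass jar with a steel screw lid, 72 mm across, 110 mm tall; origin at the centre of its underside. Fragile, leave alone.
- mallet: Wooden mallet lying flat: head 64 mm across and 100 mm long (along y) centred over the origin, handle 225 mm towards its -x, 64 mm tall. Leave alone.
- scoop: Blue plastic scoop lying flat, 62 mm tall, bowl 90 mm towards its +x from the origin, handle 118 mm towards its -x. Leave alone.
There are look-alikes about, which are no part of the job. What is shaped like the pin but purple or turquoise is not meant.

How it is judged:
By the outcome, as a careful person would: the job done as asked, in the order asked, and still so for the second after the job is handed in, with the robot touching nothing.
It also fails if it takes over 72 s, if anything falls off the work surface, if the arm or the gripper's body presses on something with over 40 N, if the wrist force passes 120 N, or if a joint passes its speed limit or range.

ROBOT

A 7-joint arm with a two-finger parallel gripper is mounted at the origin on the work surface. World frame = base frame: x ahead of the robot, y to its left, z up, the work surface at z = 0. Lengths are in m, angles in rad, forces in N, time in s.
With the tool pointing down it reaches from about 0.4 to 0.85 m from the base axis. Payload 10.4 kg.
Tool frame: the origin (TCP) lies between the finger pads; the fingertips stand 17 mm ahead of it and the grasp point (between the pads) lies 2 mm behind it; z points along the fingers, y is the line along which they close (so a half turn about z gives the same grasp; the last joint's range is limited). The gripper opens to 85 mm and grips with 20 to 120 N. Pads are 22 mm wide; open, the fingers measure 114 mm over their backs; the gripper's body (76 mm by 85 mm) begins 54 mm behind the grasp point. The pads swing forward as they close: fully open they stand 13 mm farther back than shut.
Start: joints at [-1.249, 0.332, -0.065, 1.46, 0.022, 1.35, -0.088], TCP at [0.211, 0.588, 0.223] pointing down, gripper open.
Joint ranges: [-2.6, 2.6], [-0.5, 2.12], [-1.47, 1.34], [0.16, 2.42], [-1.27, 4.41], [0.06, 2.06], [-2.6, 2.6]. Speed limits (rad/s): [2.22, 2.22, 2.79, 2.79, 3.14, 3.14, 3.14].

INTERFACE

Orientations are given as a unit quaternion [x, y, z, w].
In Python, from workcell import readout, imaging, manip gives the robot as it stands. The module is installed in compiled form; this text tells all that it offers.
- The arm moves only by the shell command python3 -m crank 'ROWS' [OPENING] [FORCE]. ROWS is JSON, a list of rows, each a list of 4 numbers: the shift along the tool's x, y, z as a fraction of full scale, then the turn about the tool's z as a fraction of full scale. In form: [[x, y, z, yaw], ...]. A call has 1 to 5 rows; each row is the pose to reach, as a shift and turn from the pose commanded when the call began, along the tool's axes at that moment; what a row does not reach only later rows make up. Full scale, the value 1, is 400 mm for a shift and 60 degrees for a turn. A row lasts 1/12 s, in which the tool goes at most 41.7 mm and 7.16 degrees, less where a joint would pass 70% of its speed; a pose out of reach is approached as far as the arm can. A call with a number of a shift or a turn outside -1 to 1 is refused whole. A call with a gripper value outside its range is refused whole. OPENING is the gripper command: -1 is shut, 1 is fully open, values between are in proportion, set as the call begins (- or left out, the last holds). The fingers move at their own pace and stop on an object; FORCE is the grip in N (left out, the last holds). Time passes only in rows, so rows that repeat a pose let the fingers close. It gives the time, the measured TCP pose, the force, the opening and the grip force at its end, in the units of the state.
- readout.get_obs(): the state, without advancing time (a new reading comes with each control period).
- imaging.camera(name): name is "scene" or "side" or "wrist"; returns a dict with "color" (400x640x3 uint8, red, green, blue), "fx", "fy", "cx", "cy" (pixels), "rvec" (rotation vector, rad) and "tvec" (3), from world to camera coordinates, as OpenCV has them. Camera axes: x right, y down, z forward; pixel columns grow to the right and rows downward; lengths in m; the calibration is good to about 2 mm. The wrist camera is an equidistant fisheye: a pixel r from the principal point sees the ray r / f radians off the axis. A picture is of the moment at which its call begins. There is no depth.
- manip.hand_in(): hands the job in; it is judged then, once.
The state is a dict: "clock": time; "joint_pos": joint angles; "joint_velocities": joint speeds; "tau": joint torques, N m; "position": TCP position; "ee_rot": TCP orientation; "ft_force": force on the tool from outside, world axes, zero at the start; "torque": the same for the moment, N m; "grip_width": opening from 0.0 (shut) to 1.0 (fully open); "grasp_force": force on a finger pad.
Only numpy, scipy, OpenCV 4.12 (cv2) and the standard library are available. Lean on these libraries where they do the work, as an engineer would, in place of code of your own. Each camera call takes 0.05 s, during which the arm holds its last target. There are 200 camera calls.

## Working session

There is one attempt and no reset: what is moved stays moved. The work goes in short steps, Python scripts to look and compute and a shell command to move; the robot and the scene stay as the last step left them, time stands still between calls to the robot, and variables do not carry over. Pictures are saved under pics/ and viewed, at most 10 in all, crops included, and the job is handed in when it is done.

```bash
mkdir -p pics; cat > h.py <<'E'
import numpy as np, cv2
from scipy.spatial.transform import Rotation as R
from workcell import readout, imaging
def cam(n):
    c=imaging.camera(n); c['R']=cv2.Rodrigues(np.array(c['rvec'],float))[0]; c['t']=np.array(c['tvec'],float); return c
def ray(c,u,v,fish=False):
    a=np.array([(u-c['cx'])/c['fx'],(v-c['cy'])/c['fy']])
    if fish:
        r=np.hypot(*a); d=np.array([*(a/r*np.sin(r)),np.cos(r)]) if r>0 else np.array([0,0,1.])
    else: d=np.array([*a,1.])
    return -c['R'].T@c['t'], c['R'].T@d
def onz(c,u,v,z,fish=False):
    o,d=ray(c,u,v,fish); return o+d*(z-o[2])/d[2]
def proj(c,p,fish=False):
    q=c['R']@np.array(p)+c['t']
    if fish:
        s=np.hypot(q[0],q[1]); th=np.arctan2(s,q[2]); return c['cx']+c['fx']*th*q[0]/s, c['cy']+c['fy']*th*q[1]/s
    return c['cx']+c['fx']*q[0]/q[2], c['cy']+c['fy']*q[1]/q[2]
def save(c,f): cv2.imwrite(f,c['color'][:,:,::-1])
def load(n):
    import pickle; return pickle.load(open(n+'.pkl','rb'))
def snap(n,tag):
    import pickle; c=cam(n); pickle.dump(c,open(tag+'.pkl','wb')); save(c,f'pics/{tag}.png'); return c
E
python3 - <<'E'
from h import *
for n in('scene','side','wrist'):
    c=snap(n,n+'0'); print(n,-c['R'].T@c['t'],c['fx'],c['R'][2])
print(readout.get_obs())
E
```

```text
scene [1.23425517 0.14105916 1.11550117] 461.0746536613715 [-0.5391192  -0.125998   -0.83275146]
side [ 0.52718491 -0.90677038  0.71205161] 394.1645563730205 [ 0.06605332  0.8252935  -0.5608276 ]
wrist [0.14877955 0.60947616 0.37237502] 309.70691628693146 [ 0.24881388 -0.09049382 -0.96431453]
{'clock': 0.15, 'joint_pos': array([-1.24860475,  0.33272654, -0.0647198 ,  1.46072526,  0.02158038,
        1.34991344, -0.08850136]), 'joint_velocities': array([-0.00089661, -0.00156968, -0.0004283 , -0.00132755, -0.00055731,
        0.00065782,  0.00169138]), 'tau': array([ 1.37280829e-03, -6.25829816e+01,  4.95246914e-02, -3.91857719e+01,
        1.62768824e-02,  7.43784156e-03, -2.93191204e-05]), 'position': array([0.21113525, 0.58795021, 0.2224099 ]), 'ee_rot': array([ 1.71528568e-01,  9.85178999e-01, -5.32856314e-04, -8.23251147e-05]), 'ft_force': array([0.24282246, 0.02204536, 0.5244617 ]), 'torque': array([ 0.01075952, -0.02286593,  0.05613846]), 'grasp_force': 0.0, 'grip_width': 0.9975750469352765}
```

View pics/scene0.png

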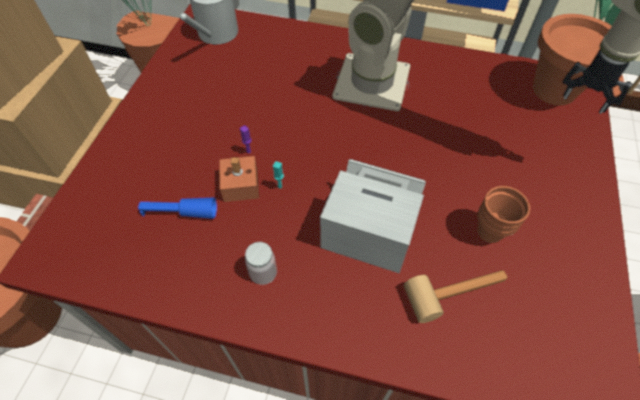

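View pics/side0.png

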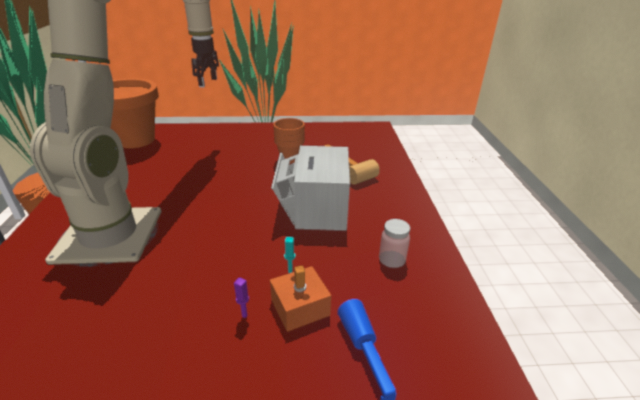

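The scene view shows the bin at about (372,215), with its front tilted toward the robot and its slot at (377,195). The brick is at (238,178) with a wooden-gripped pin at (236,165). The look-alikes are purple (246,138) and turquoise (278,173). The jar is at (260,262), the scoop at (190,208), the pots at (502,213) and the mallet at (440,295).
The side view shows the pin at (300,278), purple at (242,297) and turquoise at (290,252). The one meant has the wooden grip and stands in the brick; I'll confirm that in an enlarged crop.

```bash
python3 - <<'E'
from h import *
s=load('scene0')['color']; d=load('side0')['color']
a=cv2.resize(s[115:275,205:435],None,fx=3.4,fy=3.4,interpolation=cv2.INTER_CUBIC)  # 782x544
cv2.imwrite('pics/c1.png',a[:,:,::-1])
b=cv2.resize(d[140:340,225:360],None,fx=2.9,fy=2.9,interpolation=cv2.INTER_CUBIC)
cv2.imwrite('pics/c2.png',b[:,:,::-1])
E
```

```text
(no output)
```

View pics/c1.png

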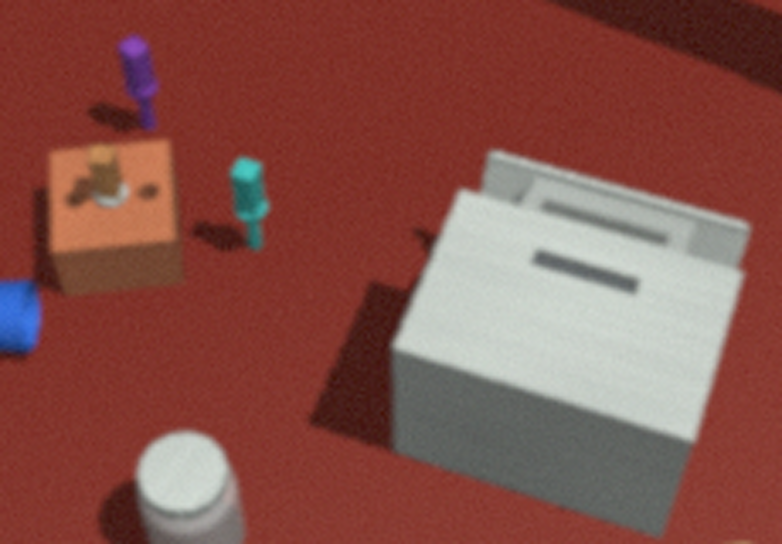

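View pics/c2.png

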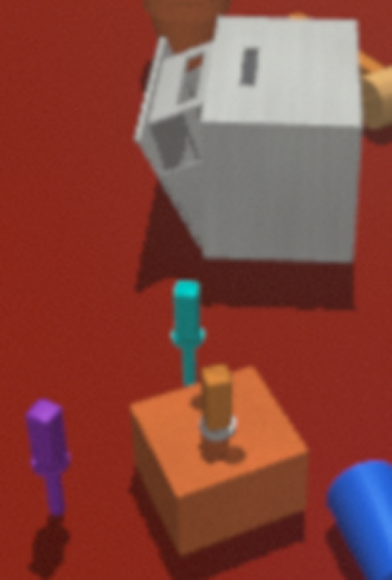

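The crops confirm it: the pin in the brick has an orange-brown wooden grip and a steel collar, at crop1 (105,172) and crop2 (217,400). Purple and turquoise stand on their own on the table. The bin's top corners and slot, the front's top edge and the brick's corners are all readable.

```bash
python3 - <<'E'
from h import *
s=load('scene0'); d=load('side0')
S=lambda u,v,z: onz(s,205+(u+.5)/3.4-.5,115+(v+.5)/3.4-.5,z)
D=lambda u,v,z: onz(d,225+(u+.5)/2.9-.5,140+(v+.5)/2.9-.5,z)
np.set_printoptions(precision=4,suppress=True)
def tri(a,b):
    o1,d1=ray(s,205+(a[0]+.5)/3.4-.5,115+(a[1]+.5)/3.4-.5);o2,d2=ray(d,225+(b[0]+.5)/2.9-.5,140+(b[1]+.5)/2.9-.5)
    t=np.linalg.lstsq(np.c_[d1,-d2],o2-o1,rcond=None)[0]; p,q=o1+t[0]*d1,o2+t[1]*d2; return (p+q)/2,np.linalg.norm(p-q)
def rect(P,n):
    P=np.array(P)[:,:2]; e=[np.linalg.norm(P[i]-P[(i+1)%4]) for i in range(4)]
    print(n,'centre',P.mean(0),'edges',np.array(e),'angles',[round(float(np.degrees(np.arctan2(*(P[(i+1)%4]-P[i])[::-1]))),1) for i in range(4)])
# order: frontR? -> FL(+?),FR,BR,BL
rect([S(*p,.16) for p in[(462,190),(742,270),(693,440),(393,348)]],'bin S')
rect([D(*p,.16) for p in[(203,122),(215,15),(357,18),(360,127)]],'bin D')
rect([S(*p,.16) for p in[(537,250),(638,277),(636,293),(533,265)]],'slot S')
print('slot D',D(250,66,.16))
rect([S(*p,.065) for p in[(48,153),(170,140),(178,240),(52,250)]],'brick S')
rect([D(*p,.065) for p in[(131,407),(250,367),(307,450),(180,497)]],'brick D')
print('grip top',S(103,154,.121),D(216,372,.121),tri((103,154),(216,372)))
print('collar',S(111,195,.069),D(218,428,.069))
print('front top',tri((490,152),(138,137)),tri((748,225),(163,38)))
for n,a in dict(jar=(185,462,.11),purple=(135,45,.11),turq=(247,163,.11)).items(): print(n,S(*a))
o=readout.get_obs(); print(R.from_quat(o['ee_rot']).as_matrix())
for n,uv,z in(('pots',(503,205),.146),('mallet',(424,298),.05)): print(n,onz(s,*uv,z))
E
```

```text
bin S centre [0.6107 0.1084] edges [0.2177 0.1499 0.2192 0.1499] angles [84.9, -5.3, -95.1, 174.2]
bin D centre [0.6085 0.1095] edges [0.2249 0.155  0.2281 0.1457] angles [86.1, -4.4, -96.3, 174.4]
slot S centre [0.576  0.1125] edges [0.077  0.0143 0.0781 0.0139] angles [86.4, 3.9, -93.8, 179.6]
slot D [0.5743 0.1108 0.16  ]
brick S centre [ 0.5347 -0.2871] edges [0.1031 0.1054 0.1019 0.1013] angles [112.6, 22.7, -69.8, -156.5]
brick D centre [ 0.5318 -0.2897] edges [0.1026 0.099  0.1025 0.0985] angles [23.1, -67.0, -157.2, 113.0]
grip top [ 0.5355 -0.2856  0.121 ] [ 0.5317 -0.2873  0.121 ] (array([ 0.5327, -0.2862,  0.119 ]), np.float64(0.0024858227567448074))
collar [ 0.5379 -0.2863  0.069 ] [ 0.5324 -0.2935  0.069 ]
front top (array([0.4651, 0.0169, 0.1361]), np.float64(0.0021352294051088377)) (array([0.484 , 0.2252, 0.1343]), np.float64(0.0003730631397184592))
jar [ 0.7757 -0.1354  0.11  ]
purple [ 0.4097 -0.3056  0.11  ]
turq [ 0.507  -0.1746  0.11  ]
[[-0.9412  0.338  -0.0003]
 [ 0.338   0.9412 -0.001 ]
 [-0.     -0.0011 -1.    ]]
pots [0.5178 0.425  0.146 ]
mallet [0.7701 0.2772 0.05  ]
```

The bin measures 0.218 × 0.150 m with its centre at (0.610,0.109) and yaw about -5°. The two views agree on the slot to 2 mm, at (0.575,0.112). The front's top edge is at about (0.475,0.121,0.135), so it is tilted about 0.4. The pin is at (0.534,-0.287). Next I close the gripper, align it with the bin and move to just in front of it.

```bash
cat > to.py <<'E'
# python3 to.py x y z [yawdeg of tool x in world]: fractions from current pose
import sys; from h import *
o=readout.get_obs(); M=R.from_quat(o['ee_rot']).as_matrix()
t=np.array(sys.argv[1:4],float); d=M.T@(t-o['position'])/.4
yaw=np.degrees(np.arctan2(M[1,0],M[0,0])); s='' if len(sys.argv)<5 else 'turn %.3f'%(((yaw-float(sys.argv[4])+180)%360-180)/60)
print('clock %.2f'%o['clock'],'pos',o['position'].round(4),'yaw %.1f'%yaw,'F',o['ft_force'].round(2),'| frac',d.round(4),s,'rows %.1f'%(np.linalg.norm(d)*.4/.0417))
E
python3 -m crank '[[-0.34,-0.366,0,-0.25],[-0.34,-0.366,0,-0.25],[-0.34,-0.366,0,-0.25],[-0.34,-0.366,0,-0.25],[-0.34,-0.366,0,-0.25]]' -1 40
python3 to.py 0.41 0.126 0.223 175
```

```text
clock: 0.57
position: [0.291, 0.4014, 0.2228]
ee_rot: [0.042, 0.999, -0.0, 0.0]
ft_force: [1.5, 0.3, 0.2]
grip_width: 0.298
grasp_force: 0.0
clock 0.57 pos [0.291  0.4014 0.2228] yaw 175.1 F [1.45 0.35 0.22] | frac [-3.547e-01 -6.608e-01 -1.000e-04] turn 0.002 rows 7.2
```

```bash
python3 -m crank '[[-0.18,-0.33,0,0],[-0.18,-0.33,0,0],[-0.18,-0.33,0,0],[-0.18,-0.33,0,0]]' >/dev/null
python3 -m crank '[[-0.18,-0.33,0,0],[-0.18,-0.33,0,0],[-0.18,-0.33,0,0],[-0.18,-0.33,0,0],[-0.18,-0.33,0,0]]' >/dev/null
python3 to.py 0.41 0.126 0.132 175
python3 - <<'E'
from h import *
c=snap('wrist','wrist1'); print(-c['R'].T@c['t'])
E
```

```text
clock 1.32 pos [0.4132 0.124  0.2231] yaw 174.8 F [-0.44  0.81  0.35] | frac [0.0084 0.0042 0.2278] turn -0.003 rows 2.2
[0.3469693  0.12891304 0.37316934]
```

View pics/wrist1.png

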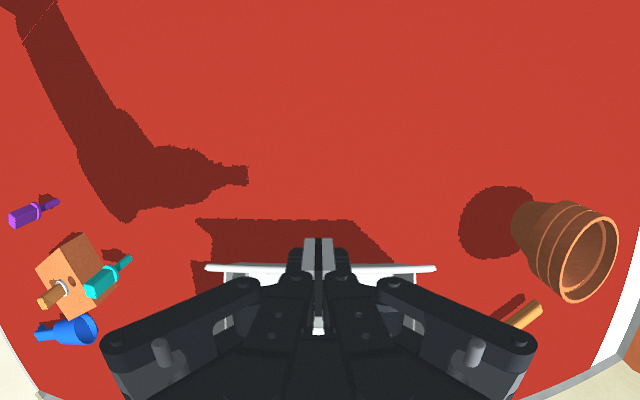

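The wrist view shows the front's top edge at row 266, columns 205–437, centred on the fingers at column 320. Next I descend and push along the bin's +x.

```bash
python3 -m crank '[[0,0,0.1,0],[0,0,0.2,0],[0,0,0.228,0],[0,0,0.228,0]]' | grep -E 'pos|force'
python3 -m crank '[[-0.05,0,0,0],[-0.1,0,0,0],[-0.13,0,0,0],[-0.16,0,0,0],[-0.18,0,0,0]]'| grep -E 'pos|force'
python3 -m crank '[[-0.015,0,0,0],[-0.03,0,0,0],[-0.045,0,0,0],[-0.05,0,0,0],[-0.05,0,0,0]]'| grep -E 'pos|force'
```

```text
position: [0.4088, 0.1294, 0.1286]
ft_force: [-0.5, -0.7, -0.3]
grasp_force: 0.0
position: [0.4846, 0.1245, 0.1331]
ft_force: [-0.0, -0.1, -0.4]
grasp_force: 0.0
position: [0.5035, 0.122, 0.1321]
ft_force: [1.1, 0.3, 1.9]
grasp_force: 1.3
```

```bash
for i in 1; do python3 -m crank '[[-0.01,0,0,0],[-0.02,0,0,0],[-0.02,0,0,0]]'| grep -E 'pos|ft_'
python3 -m crank '[[-0.01,0,0,0],[-0.015,0,0,0],[-0.015,0,0,0]]'| grep -E 'pos|ft_'; python3 -m crank '[[-0.005,0,0,0],[-0.005,0,0,0],[-0.005,0,0,0]]'| grep -E 'pos|ft_'; done
python3 - <<'E'
from h import *
s=snap('scene','scene2');d=snap('side','side2')
a=cv2.resize(s['color'][130:250,310:440],None,fx=3,fy=3);b=cv2.resize(d['color'][120:240,250:380],None,fx=3,fy=3)
cv2.imwrite('pics/c3.png',np.hstack([a,b])[:,:,::-1])
E
```

```text
position: [0.5115, 0.1213, 0.132]
ft_force: [-2.1, 0.2, 4.6]
position: [0.5169, 0.1207, 0.1315]
ft_force: [-1.5, 0.1, 1.2]
position: [0.5188, 0.1205, 0.1316]
ft_force: [-3.5, 1.1, 1.5]
```

View pics/c3.png

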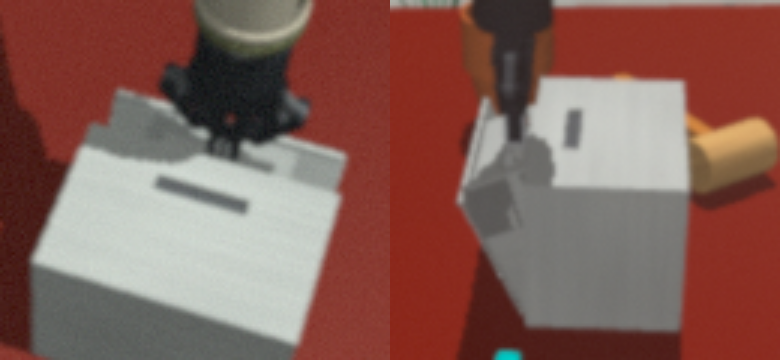

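The front has not moved: the fingers appear to be behind its top edge (scene crop tip about (222,155), side crop tip about (515,140)). I'll work out the heights before moving.

```bash
python3 - <<'E'
from h import *
np.set_printoptions(precision=4,suppress=True)
s=load('scene2');d=load('side2');w=load('wrist1')
def tri(a,b):
    o1,d1=ray(s,*a);o2,d2=ray(d,*b)
    t=np.linalg.lstsq(np.c_[d1,-d2],o2-o1,rcond=None)[0]; p,q=o1+t[0]*d1,o2+t[1]*d2; return (p+q)/2,np.linalg.norm(p-q)
S=lambda u,v:(310+(u+.5)/3-.5,130+(v+.5)/3-.5)
D=lambda u,v:(250+(u-390+.5)/3-.5,120+(v+.5)/3-.5)
print('tip',tri(S(222,157),D(515,140)))
print('edgeL',tri(S(118,90),D(460,203)),'edgeR',tri(S(345,155),D(487,97)))
for z in(.11,.135): print(z,onz(w,206,266,z,True),onz(w,436,267,z,True),'tip in w1',onz(w,320,240,z,True))
print(readout.get_obs()['position'], proj(s,[.519,.1205,.115]),proj(d,[.519,.1205,.115]))
E
```

```text
tip (array([0.5181, 0.1221, 0.1407]), np.float64(0.0031210296892843392))
edgeL (array([0.4663, 0.0174, 0.135 ]), np.float64(0.00027061988152793706)) edgeR (array([0.4877, 0.2252, 0.137 ]), np.float64(0.00038636887292030787))
0.11 [0.4753 0.0052 0.11  ] [0.4976 0.2342 0.11  ] tip in w1 [0.4556 0.1209 0.11  ]
0.135 [0.4631 0.0169 0.135 ] [0.4833 0.2242 0.135 ] tip in w1 [0.4453 0.1217 0.135 ]
[0.5188 0.1205 0.1316] (np.float64(382.219024439181), np.float64(187.2652164644563)) (np.float64(292.2511336091958), np.float64(174.43453568214244))
```

```bash
python3 -m crank '[[0,0,-0.1,0],[0,0,-0.2,0],[0.1,0,-0.2,0],[0.2,0,-0.2,0],[0.29,0,-0.2,0]]' -1
python3 -m crank '[[0.01,0,0,0],[0.01,0,0,0],[0.01,0,0,0]]'
python3 - <<'E'
from h import *
o=readout.get_obs();p=o['position']; s=snap('scene','scene3');d=snap('side','side3')
for c in(s,d):
    im=c['color'].astype(int); 
    for dz in(0,-.017): print(dz,np.round(proj(c,p+[0,0,dz]),1))
    m=(im.max(2)<60); u,v=map(int,proj(c,p)); 
    for r in range(v-14,v+16,2): 
        x=np.where(m[r,u-12:u+13])[0]; print(r,(x.min()+u-12,x.max()+u-12) if len(x) else None,end='; ')
    print()
E
```

```text
clock: 3.8
position: [0.4027, 0.13, 0.2123]
ee_rot: [0.042, 0.999, 0.0, 0.001]
ft_force: [-0.1, 1.3, 0.4]
grip_width: -0.004
grasp_force: 0.0
clock: 4.05
position: [0.4004, 0.1305, 0.2123]
ee_rot: [0.042, 0.999, 0.001, 0.001]
ft_force: [0.3, 0.4, 0.7]
grip_width: 0.001
grasp_force: 0.0
0 [398.3 130.6]
-0.017 [397.4 135. ]
116 (np.int64(390), np.int64(410)); 118 (np.int64(395), np.int64(410)); 120 (np.int64(396), np.int64(410)); 122 (np.int64(396), np.int64(405)); 124 (np.int64(396), np.int64(404)); 126 (np.int64(395), np.int64(404)); 128 (np.int64(403), np.int64(403)); 130 None; 132 None; 134 None; 136 None; 138 None; 140 None; 142 None; 144 None; 
0 [249.9 143.9]
-0.017 [250.4 149.3]
129 (np.int64(243), np.int64(251)); 131 (np.int64(246), np.int64(249)); 133 (np.int64(247), np.int64(249)); 135 (np.int64(247), np.int64(249)); 137 (np.int64(247), np.int64(249)); 139 (np.int64(247), np.int64(250)); 141 None; 143 None; 145 None; 147 None; 149 None; 151 None; 153 None; 155 None; 157 None;
```

```bash
python3 - <<'E'
from h import *
s=load('scene3');d=load('side3')
a=cv2.resize(s['color'][100:160,365:430],None,fx=6,fy=6,interpolation=cv2.INTER_CUBIC);b=cv2.resize(d['color'][110:170,217:282],None,fx=6,fy=6,interpolation=cv2.INTER_CUBIC)
cv2.imwrite('pics/c4.png',np.hstack([a,b])[:,:,::-1])
E
```

```text
(no output)
```

View pics/c4.png

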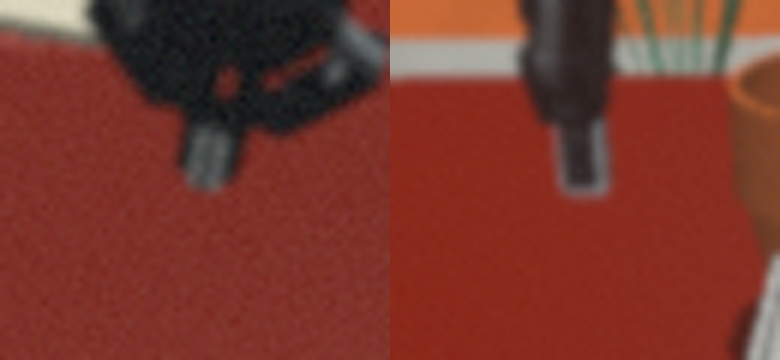

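In the crop, the tip's lower end is at scene (399.6,131.6) and side (249.5,142.5). That puts the shut fingertips about level with the reported TCP rather than 17 mm ahead, so the fingers rode over the bead. I'll redo the push about 18 mm lower.

```bash
python3 - <<'E'
from h import *
s=load('scene3');d=load('side3')
o1,d1=ray(s,399.6,131.3);o2,d2=ray(d,249.5,142)
t=np.linalg.lstsq(np.c_[d1,-d2],o2-o1,rcond=None)[0]; p,q=o1+t[0]*d1,o2+t[1]*d2;print(p,q)
E
python3 -m crank '[[0,0,0.1,0],[0,0,0.2,0],[0,0,0.243,0],[0,0,0.243,0]]' | grep -E 'pos|ft_'
python3 -m crank '[[-0.05,0,0,0],[-0.1,0,0,0],[-0.13,0,0,0],[-0.14,0,0,0]]'| grep -E 'pos|ft_'
python3 -m crank '[[-0.02,0,0,0],[-0.04,0,0,0],[-0.06,0,0,0],[-0.06,0,0,0]]'| grep -E 'pos|ft_'
```

```text
[0.40255384 0.13408198 0.21311316] [0.39920844 0.13513461 0.21618837]
position: [0.3979, 0.1288, 0.1107]
ft_force: [-0.8, 0.2, -0.0]
position: [0.4582, 0.1255, 0.1159]
ft_force: [0.8, 0.3, -0.1]
position: [0.4798, 0.1239, 0.1149]
ft_force: [0.2, 0.3, -0.1]
```

```bash
python3 - <<'E'
from h import *
s=snap('scene','scene4');d=snap('side','side4')
for n,c in(('side0',load('side0')),('side4',d)):
    im=c['color'].astype(int); g=(im.min(2)>90)&(im.max(2)-im.min(2)<40)
    print(n,[(r,int(np.where(g[r,262:330])[0].min())+262) for r in range(176,216,4)])
a=cv2.resize(s['color'][140:220,340:440],None,fx=4,fy=4,interpolation=cv2.INTER_CUBIC);b=cv2.resize(d['color'][130:210,240:340],None,fx=4,fy=4,interpolation=cv2.INTER_CUBIC)
cv2.imwrite('pics/c5.png',np.hstack([a,b])[:,:,::-1])
E
```

```text
side0 [(176, 274), (180, 273), (184, 272), (188, 272), (192, 275), (196, 277), (200, 279), (204, 282), (208, 284), (212, 287)]
side4 [(176, 281), (180, 280), (184, 279), (188, 280), (192, 294), (196, 283), (200, 285), (204, 286), (208, 288), (212, 289)]
```

View pics/c5.png

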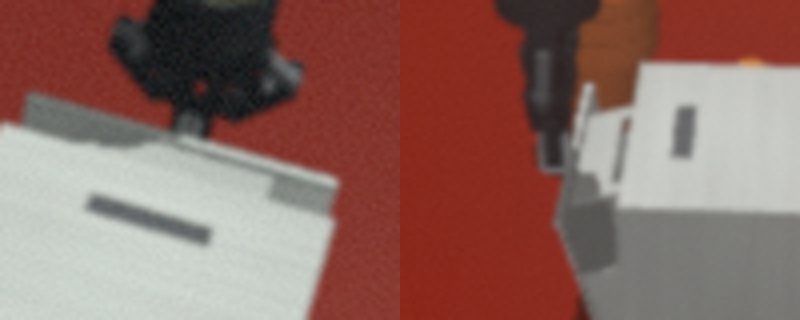

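The front is now moving with the finger: its edge in the side view moved from column 272 to 279. I'll continue in small steps.

```bash
python3 -m crank '[[-0.02,0,0,0],[-0.04,0,0,0],[-0.06,0,0,0],[-0.075,0,0,0],[-0.075,0,0,0]]'| grep -E 'pos|ft_'
python3 -m crank '[[-0.005,0,0,0],[-0.01,0,0,0],[-0.01,0,0,0]]'| grep -E 'pos|ft_'
python3 -m crank '[[-0.005,0,0,0],[-0.005,0,0,0],[-0.005,0,0,0]]'| grep -E 'pos|ft_'
python3 -m crank '[[-0.005,0,0,0],[-0.005,0,0,0],[-0.005,0,0,0]]'| grep -E 'pos|ft_'
```

```text
position: [0.5102, 0.1212, 0.1147]
ft_force: [0.1, -0.1, -0.4]
position: [0.5131, 0.1209, 0.1145]
ft_force: [-1.1, 0.5, -0.0]
position: [0.5151, 0.1208, 0.1146]
ft_force: [-0.7, -1.2, 1.0]
position: [0.5172, 0.1206, 0.1146]
ft_force: [-2.4, -0.4, 0.6]
```

```bash
for k in 1; do python3 -m crank '[[-0.005,0,0,0],[-0.005,0,0,0],[-0.005,0,0,0]]'| grep -E 'pos|ft_'
python3 -m crank '[[-0.003,0,0,0],[-0.003,0,0,0],[-0.003,0,0,0]]'| grep -E 'pos|ft_'
python3 -m crank '[[-0.003,0,0,0],[-0.003,0,0,0],[-0.003,0,0,0]]'| grep -E 'pos|ft_';python3 -m crank '[[-0.003,0,0,0],[-0.003,0,0,0],[-0.003,0,0,0]]'| grep -E 'pos|ft_'; done
```

```text
position: [0.5189, 0.1205, 0.1146]
ft_force: [-4.3, -0.8, 2.0]
position: [0.519, 0.1205, 0.1144]
ft_force: [-9.8, -1.0, 4.5]
position: [0.519, 0.1205, 0.1142]
ft_force: [-15.9, -0.9, 8.7]
position: [0.5191, 0.1206, 0.1139]
ft_force: [-21.4, -0.9, 11.9]
```

The hard stop shows as a force ramp at x=0.519, which is where shut was predicted. I back off, rise, open, and move over the pin.

```bash
python3 -m crank '[[0.05,0,0,0],[0.12,0,0,0],[0.12,0,-0.1,0],[0.12,0,-0.2,0],[0.12,0,-0.3,0]]'| grep -E 'pos|ft_'
python3 -m crank '[[0,0,-0.06,0],[0,-0.1,-0.06,-0.1],[0,-0.2,-0.06,-0.2],[0,-0.3,-0.06,-0.3],[0,-0.4,-0.06,-0.4]]' 0 | grep -E 'pos|ft_'
python3 - <<'E'
from h import *
s=snap('scene','scene5');d=snap('side','side5')
im=d['color'].astype(int); g=(im.min(2)>90)&(im.max(2)-im.min(2)<40)
print([(r,int(np.where(g[r,262:330])[0].min())+262) for r in range(176,224,4)])
for z in(.01,.08,.15): print(z,np.round(proj(d,[.6107-.079*.996-.106*.087,.109+.079*.087-.106*.996,z]),1))
E
python3 to.py 0.534 -0.287 0.27 202.6
```

```text
position: [0.4742, 0.124, 0.236]
ft_force: [1.4, 0.4, -0.0]
position: [0.4617, -0.0371, 0.2591]
ft_force: [0.4, -0.1, 0.5]
[(176, 294), (180, 293), (184, 292), (188, 294), (192, 294), (196, 294), (200, 294), (204, 294), (208, 294), (212, 294), (216, 294), (220, 294)]
0.01 [294.6 224.6]
0.08 [294.1 204.9]
0.15 [293.6 183.7]
clock 8.35 pos [ 0.4615 -0.042   0.2594] yaw -160.9 F [-0.6  -0.21 -0.07] | frac [ 0.0292 -0.638  -0.0259] turn -0.058 rows 6.1
```

The front's outer edge is now vertical at column 294, matching the prediction for shut. Next I move over the pin.

```bash
python3 -m crank '[[0.015,-0.1,-0.01,-0.058],[0.015,-0.2,-0.02,-0.058],[0.015,-0.3,-0.026,-0.058],[0.015,-0.4,-0.026,-0.058],[0.015,-0.48,-0.026,-0.058]]' | grep -E 'pos|ft_'
python3 -m crank '[[0.014,-0.1,0,0],[0.014,-0.158,0,0],[0.014,-0.158,0,0],[0.014,-0.158,0,0]]' | grep -E 'pos|ft_|wid'
python3 to.py 0.534 -0.287 0.27 202.6
python3 - <<'E'
from h import *
snap('scene','scene6');snap('side','side6');snap('wrist','wrist6')
E
```

```text
position: [0.5202, -0.2214, 0.2696]
ft_force: [1.1, 0.6, 0.5]
position: [0.5385, -0.2804, 0.2685]
ft_force: [-0.6, 0.2, -0.2]
grip_width: 0.504
clock 9.10 pos [ 0.5385 -0.2804  0.2685] yaw -157.4 F [-0.64  0.15 -0.25] | frac [ 0.0168 -0.0109 -0.0037] turn -0.000 rows 0.2
```

View pics/wrist6.png

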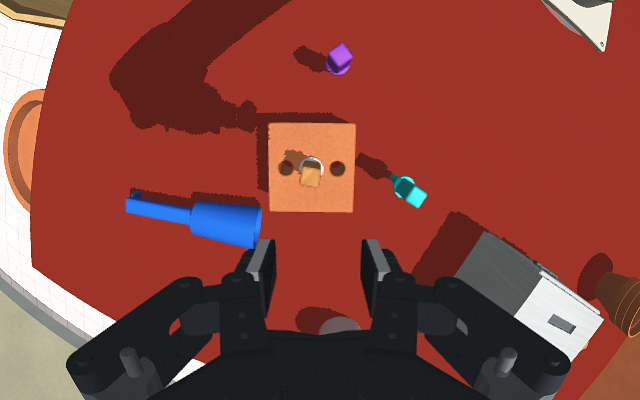

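The wrist view shows the brick aligned with the tool, its outer holes at (286,168) and (338,168), and the wooden grip's top at (310,177) turned about 7°. Purple (340,58) and turquoise (410,190) stand apart.

```bash
python3 - <<'E'
from h import *
np.set_printoptions(precision=4,suppress=True)
w=load('wrist6')
print('grip',onz(w,310.5,177,.121,True),'hole mid',(onz(w,286,168,.065,True)+onz(w,338,168,.065,True))/2)
im=w['color'].astype(int)
for n,c in(('wrist',w),):
    b=cv2.inRange(cv2.cvtColor(c['color'],cv2.COLOR_RGB2HSV),(14,60,120),(25,255,255)); b[:150]=0;b[200:]=0;b[:,:290]=0;b[:,335:]=0
    k=cv2.findContours(b,cv2.RETR_EXTERNAL,cv2.CHAIN_APPROX_NONE)[0]; k=max(k,key=cv2.contourArea); print(cv2.minAreaRect(k))
# fingertip edges wrist: pads ~ (272,240) & (364,240)
o=readout.get_obs()['position'];print(o)
M=R.from_quat(readout.get_obs()['ee_rot']).as_matrix(); 
for dz in(-.017,0,.013,.017): print(dz,[np.round(proj(w,o+M@np.array([sx,sy,dz]),True),1) for sx in(.011,-.011) for sy in(-.021,.021)])
E
python3 to.py 0.534 -0.287 0.27 202.6
```

```text
grip [ 0.5329 -0.29    0.121 ] hole mid [ 0.5328 -0.2896  0.065 ]
((309.75, 176.25), (18.52619743347168, 19.233304977416992), 8.13010311126709)
[ 0.5388 -0.2777  0.269 ]
-0.017 [array([276.8, 242. ]), array([366.5, 241.9]), array([279.1, 282.7]), array([363.9, 282.5])]
0 [array([280.8, 229.3]), array([361.7, 229.2]), array([282.6, 267.1]), array([359.7, 266.9])]
0.013 [array([283.5, 221.2]), array([358.6, 221.1]), array([284.9, 256.8]), array([357. , 256.7])]
0.017 [array([284.2, 218.9]), array([357.8, 218.9]), array([285.6, 254. ]), array([356.2, 253.8])]
clock 9.25 pos [ 0.5388 -0.2777  0.269 ] yaw -157.2 F [0.22 0.25 0.09] | frac [ 0.02   -0.0167 -0.0024] turn 0.003 rows 0.3
```

```bash
python3 -m crank '[[0.02,-0.018,0,0.1],[0.02,-0.018,0.08,0.136],[0.02,-0.018,0.16,0.136],[0.02,-0.018,0.24,0.136],[0.02,-0.018,0.28,0.136]]' | grep -E 'pos|ft_'
python3 to.py 0.533 -0.2885 0.09 210.6
```

```text
position: [0.533, -0.286, 0.1537]
ft_force: [-0.8, 0.9, 0.6]
clock 9.67 pos [ 0.533  -0.286   0.1537] yaw -165.3 F [-0.82  0.89  0.63] | frac [ 0.0013 -0.0064  0.1593] turn -0.265 rows 1.5
```

```bash
python3 -m crank '[[0,-0.004,0.05,0],[0,-0.004,0.1,0],[0,-0.004,0.14,0],[0,-0.004,0.158,0],[0,-0.004,0.158,0]]' | grep -E 'pos|ft_'
python3 - <<'E'
from h import *
snap('wrist','wrist7');s=snap('scene','scene7');d=snap('side','side7')
a=cv2.resize(load('wrist7')['color'][160:300,220:420],None,fx=2,fy=2);b=cv2.resize(d['color'][210:350,220:420],None,fx=2,fy=2)
cv2.imwrite('pics/c6.png',np.hstack([a,b])[:,:,::-1])
E
```

```text
position: [0.5338, -0.2885, 0.0926]
ft_force: [-0.2, -0.4, 0.1]
```

View pics/c6.png

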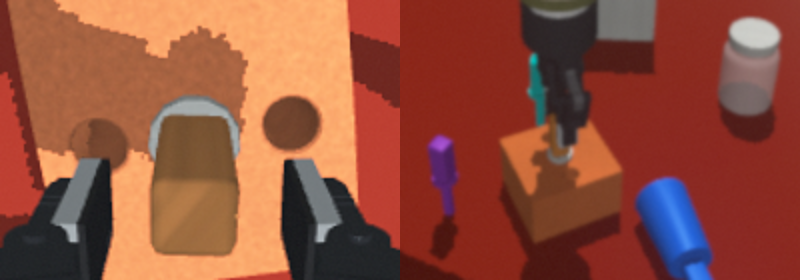

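The pads straddle the wooden grip and are square to it (wrist crop: grip at (195,215), pads at (90,190) and (300,190)). I check numerically that they are centred front to back.

```bash
python3 - <<'E'
from h import *
w=load('wrist7');o=readout.get_obs();p=o['position'];M=R.from_quat(o['ee_rot']).as_matrix()
b=cv2.inRange(cv2.cvtColor(w['color'],cv2.COLOR_RGB2HSV),(14,60,90),(22,255,190))
f=lambda q:((np.array(proj(w,q,True))-[220,160])*2).round(0)
print(p,'TCP axis: at z .121',f([p[0],p[1],.121]),'.071',f([p[0],p[1],.071]))
print('grip top centre from crop',onz(w,220+195/2,160+217/2,.121,True))
for dz in(-.017,-.01,0,.01): print(dz,[f(p+M@np.array([sx,-.021,dz])) for sx in(.011,-.011)])
E
```

```text
[ 0.53494234 -0.29011688  0.09507388] TCP axis: at z .121 [194. 230.] .071 [194. 149.]
grip top centre from crop [ 0.53167182 -0.29076464  0.121     ]
-0.017 [array([103., 169.]), array([108., 251.])]
-0.01 [array([107., 157.]), array([112., 237.])]
0 [array([112., 143.]), array([116., 219.])]
0.01 [array([117., 130.]), array([120., 202.])]
```

```bash
python3 -m crank '[[0.007,0,0.01,0],[0.007,0,0.02,0],[0.007,0,0.03,0],[0.007,0,0.03,0]]' | grep -E 'pos|ft_'
python3 -m crank '[[0,0,0,0],[0,0,0,0],[0,0,0,0],[0,0,0,0],[0,0,0,0]]' -1 60 
python3 -m crank '[[0,0,0,0],[0,0,0,0],[0,0,0,0]]' -1 60; python3 to.py 0.533 -0.2885 0.09
```

```text
position: [0.5311, -0.2907, 0.081]
ft_force: [-0.1, -0.5, 1.2]
clock: 10.98
position: [0.5315, -0.2911, 0.0819]
ee_rot: [-0.127, 0.992, -0.0, 0.0]
ft_force: [-0.2, -0.7, -0.1]
grip_width: 0.228
grasp_force: 58.6
clock: 11.23
position: [0.5316, -0.2911, 0.0819]
ee_rot: [-0.127, 0.992, -0.0, 0.0]
ft_force: [-0.5, -0.9, 1.5]
grip_width: 0.225
grasp_force: 58.7
clock 11.23 pos [ 0.5316 -0.2911  0.0819] yaw -165.4 F [-0.47 -0.89  1.53] | frac [-0.0051  0.0053 -0.0202]  rows 0.2
```

The grip is on: width 0.225 is 19 mm, force 59 N. Lift straight out.

```bash
python3 -m crank '[[0,0,-0.04,0],[0,0,-0.1,0],[0,0,-0.18,0],[0,0,-0.27,0],[0,0,-0.36,0]]' | grep -E 'pos|ft_'
python3 -m crank '[[0,0,-0.08,0.1],[0,0,-0.12,0.2],[0,0,-0.12,0.3],[0,0,-0.12,0.327],[0,0,-0.12,0.327]]' | grep -E 'pos|ft_|wid'
python3 to.py 0.5755 0.112 0.272 175
```

```text
position: [0.5308, -0.2906, 0.2267]
ft_force: [1.1, -0.6, -0.9]
position: [0.5315, -0.2907, 0.2737]
ft_force: [0.5, -0.1, -2.6]
grip_width: 0.226
clock 12.07 pos [ 0.5315 -0.2907  0.2737] yaw 174.9 F [ 0.47 -0.09 -2.64] | frac [-0.0198  1.0125  0.0045] turn -0.002 rows 9.7
```

```bash
python3 - <<'E'
from h import *
s=snap('scene','scene8');d=snap('side','side8');o=readout.get_obs();p=o['position'];print(p)
for n,c in(('scene',s),('side',d)):
    print(n,'tip exp',np.round(proj(c,p-[0,0,.071]),1),'collar exp',np.round(proj(c,p-[0,0,.014]),1))
    u0,v0=proj(c,p-[0,0,.071]);hsv=cv2.cvtColor(c['color'],cv2.COLOR_RGB2HSV)
    m=(hsv[...,1]<110)&(hsv[...,2]>50)
    for r in range(int(v0)-26,int(v0)+8):
        x=np.where(m[r,int(u0)-18:int(u0)+19])[0]+int(u0)-18
        if len(x): print(r,x.min(),x.max(),len(x),end=' | ')
    print()
E
```

```text
[ 0.53132742 -0.29069388  0.27333876]
scene tip exp [228.7 138.8] collar exp [224.9 123.7]
112 212 226 9 | 113 213 226 8 | 114 213 226 9 | 115 213 227 10 | 116 214 227 9 | 117 214 227 9 | 118 215 228 8 | 119 215 228 8 | 120 224 230 7 | 121 225 229 5 | 122 225 230 6 | 123 228 231 4 | 124 227 231 5 | 125 219 231 11 | 126 219 231 13 | 127 219 230 12 | 128 219 229 11 | 129 220 228 9 | 130 222 229 8 | 131 224 229 6 | 132 224 229 6 | 133 225 229 5 | 134 225 230 6 | 135 225 230 6 | 136 226 230 5 | 137 226 231 6 | 138 226 231 6 | 139 226 231 6 | 140 227 230 4 | 141 229 229 1 | 
side tip exp [298.5 239.5] collar exp [298.1 216.7]
213 304 316 13 | 214 292 316 15 | 215 292 316 16 | 216 292 316 16 | 217 292 316 17 | 218 292 316 25 | 219 293 316 24 | 220 293 316 24 | 221 294 316 23 | 222 294 316 23 | 223 294 316 23 | 224 294 316 23 | 225 295 316 22 | 226 295 316 22 | 227 295 316 22 | 228 295 316 22 | 229 295 316 22 | 230 295 302 8 | 231 295 302 8 | 232 295 302 8 | 233 295 302 8 | 234 295 302 8 | 235 295 302 8 | 236 286 302 14 | 237 285 302 13 | 238 285 302 10 | 239 284 301 8 | 240 284 300 6 | 241 284 294 2 | 242 284 294 2 | 243 284 294 4 | 244 285 293 2 | 245 285 293 2 | 246 285 293 2 |
```

The pin hangs on the tool axis: the side shank centre is at column 298.5 as predicted, and the tip is about 71–73 mm below the TCP. I move over the slot and refine the slot's position by blob centroid.

```bash
python3 - <<'E'
from h import *
np.set_printoptions(precision=4,suppress=True)
for n,z in(('scene',.16),('side',.16)):
    c=load(n+'8');u,v=map(int,proj(c,[.5752,.1117,z])); g=cv2.cvtColor(c['color'],cv2.COLOR_RGB2GRAY)
    w=g[v-20:v+21,u-22:u+23]; _,b=cv2.threshold(w,0,255,cv2.THRESH_BINARY_INV+cv2.THRESH_OTSU)
    k,l,st,ce=cv2.connectedComponentsWithStats(b); i=l[20,22]; e=np.argwhere(l==i)[:,::-1].astype(np.float32)
    P=np.array([onz(c,u-22+x,v-20+y,z)[:2] for x,y in e]); print(n,st[i],onz(c,u-22+ce[i][0],v-20+ce[i][1],z),'axis',np.degrees(np.arctan2(*np.linalg.svd(P-P.mean(0))[2][0])))
E
python3 -m crank '[[-0.01,0.09,0,0],[-0.01,0.19,0,0],[-0.01,0.29,0,0],[-0.01,0.39,0,0],[-0.01,0.49,0,0]]' | grep -E 'pos|ft_'
python3 -m crank '[[-0.01,0.1,0,0],[-0.01,0.2,0,0],[-0.01,0.3,0,0],[-0.01,0.4,0,0],[-0.01,0.48,0,0]]' | grep -E 'pos|ft_'
python3 to.py 0.5752 0.1117 0.272 175
```

```text
scene [  8  15  31  12 134] [0.5761 0.1121 0.16  ] axis 5.430051308668744
side [  0   0  45  41 977] [0.5478 0.1329 0.16  ] axis -168.83634308552473
position: [0.5523, -0.0942, 0.2736]
ft_force: [0.9, -0.1, -1.5]
position: [0.5731, 0.0985, 0.2734]
ft_force: [-0.3, -0.0, -1.8]
clock 13.00 pos [0.5731 0.0985 0.2734] yaw 175.2 F [-0.34 -0.03 -1.82] | frac [-0.0024  0.0332  0.0036] turn 0.003 rows 0.3
```

```bash
python3 -m crank '[[0,0,0,0],[0,0,0,0]]' | grep -E 'pos|ft_'
python3 to.py 0.5727 0.0818 0.242 175
```

```text
position: [0.5732, 0.0972, 0.273]
ft_force: [0.6, -1.6, -1.1]
clock 13.17 pos [0.5732 0.0972 0.273 ] yaw 175.3 F [ 0.59 -1.62 -1.05] | frac [-0.002  -0.0384  0.0776] turn 0.004 rows 0.8
```

```bash
python3 -m crank '[[-0.002,-0.038,0,0.004],[-0.002,-0.038,0.04,0.004],[-0.002,-0.038,0.077,0.004],[-0.002,-0.038,0.077,0.004],[-0.002,-0.038,0.077,0.004]]' | grep -E 'pos|ft_'
python3 to.py 0.5727 0.0818 0.242 175
python3 - <<'E'
from h import *
s=snap('scene','scene9');d=snap('side','side9');o=readout.get_obs();p=o['position']
for c in(s,d): print(np.round(proj(c,p-[0,0,.071]),1))
# side: dark-red-free: brightness rows of bottom of shank
for n,c,u,v in(('scene',s,*proj(s,p-[0,0,.071])),('side',d,*proj(d,p-[0,0,.071]))):
    g=cv2.cvtColor(c['color'],cv2.COLOR_RGB2GRAY); u,v=int(u),int(v); print(n,'cols from',u-9,'rows from',v-10); print(g[v-10:v+8,u-9:u+10])
E
```

```text
position: [0.5727, 0.0773, 0.2429]
ft_force: [-0.1, -0.0, -0.8]
clock 13.58 pos [0.5727 0.0773 0.2429] yaw 174.6 F [-0.08 -0.04 -0.79] | frac [0.0011 0.0111 0.0023] turn -0.007 rows 0.1
[364.2 187.8]
[311.1 163.9]
scene cols from 355 rows from 177
[[205 205 204 198 191 164 141 132 126 116  97  95  88  93 115 136 138 105
   74]
 [204 202 206 204 203 183 159 143 144 144 128 118 107 105 119 133 127 103
   85]
 [206 205 204 206 200 197 178 159 145 141 139 134 120 124 142 155 150 133
  113]
 [206 204 203 206 205 205 195 173 145 122 122 124 137 155 177 191 186 180
  164]
 [208 207 205 203 203 203 199 177 141 109 106 120 150 178 194 204 205 202
  198]
 [208 208 206 206 206 206 201 171 130 101 105 124 157 187 201 206 209 205
  206]
 [206 207 209 206 211 206 204 174 131 103 108 132 166 194 205 205 205 205
  202]
 [190 202 209 211 206 211 203 173 127 107 113 136 169 199 208 206 208 208
  205]
 [161 187 200 205 212 209 199 170 124 103 116 142 175 202 212 209 208 208
  204]
 [137 161 181 197 207 207 199 165 121 106 116 146 176 204 207 208 207 206
  208]
 [122 144 170 186 187 194 188 160 115 109 
[... 1398 characters left out ...]
 115 114 117 120 145 184 200 200 201 201 202
  202]
 [199 201 203 205 203 191 146 112 112 114 119 149 186 200 202 199 200 201
  202]
 [199 200 202 205 204 191 149 115 108 109 118 156 190 200 201 200 200 200
  200]
 [200 201 203 204 203 192 147 112 104 105 121 161 193 199 201 201 200 201
  201]
 [199 203 203 202 202 187 143 111 104 105 122 164 192 200 200 199 200 200
  199]
 [200 201 202 204 199 178 136 109 104 106 127 174 197 200 200 200 199 200
  200]
 [201 202 203 202 197 176 139 113 106 107 130 179 199 200 200 198 199 200
  200]
 [199 202 203 202 197 181 160 128 109 107 130 179 199 201 199 199 198 198
  199]
 [201 202 203 202 201 194 180 140 114 108 129 177 197 199 198 198 198 199
  198]]
```

```bash
cat > ok.py <<'E'
# prints state in bin axes; exit 1 when upward or lateral force too large
import sys; from h import *
o=readout.get_obs(); f=o['ft_force']; a=np.radians(-5.2); c,s=np.cos(a),np.sin(a)
q=o['position'][:2]-[.5753,.1117]; b=[c*q[0]+s*q[1],-s*q[0]+c*q[1]]; g=[c*f[0]+s*f[1],-s*f[0]+c*f[1]]
print('t %.2f bin x %.1f y %.1f tip z %.1f F %.1f %.1f %.1f'%(o['clock'],b[0]*1e3,b[1]*1e3,(o['position'][2]-.071)*1e3,*g,f[2]))
L=float(sys.argv[1]) if len(sys.argv)>1 else 4
sys.exit(int(f[2]>L or np.hypot(*g)>8))
E
python3 -m crank '[[0,0.009,0,0],[0,0.009,0.02,0],[0,0.009,0.02,0]]' >/dev/null; python3 ok.py &&
python3 -m crank '[[0,0,0.007,0],[0,0,0.007,0]]' >/dev/null && python3 ok.py &&
python3 -m crank '[[0,0,0.007,0],[0,0,0.007,0]]' >/dev/null && python3 ok.py &&
python3 -m crank '[[0,0,0.007,0],[0,0,0.007,0]]' >/dev/null && python3 ok.py &&
python3 -m crank '[[0,0,0.007,0],[0,0,0.007,0]]' >/dev/null && python3 ok.py
```

```text
t 13.93 bin x 0.3 y -28.2 tip z 162.9 F -0.6 -0.5 -2.8
t 14.10 bin x 0.5 y -28.6 tip z 160.6 F 0.6 0.8 -1.4
t 14.27 bin x 0.6 y -28.6 tip z 158.0 F -0.3 0.1 -1.6
t 14.43 bin x 0.2 y -28.5 tip z 155.1 F -0.9 -0.8 -2.0
t 14.60 bin x 0.3 y -28.5 tip z 152.3 F -1.5 0.0 -1.4
```

The tip has entered the slot freely at x≈0.3 mm. I continue down to the hidden plate, expected at about 130 mm.

```bash

python3 -m crank '[[0,0,0.01,0],[0,0,0.02,0],[0,0,0.02,0]]' >/dev/null; python3 ok.py &&
python3 -m crank '[[0,0,0.007,0],[0,0,0.007,0]]' >/dev/null && python3 ok.py &&
python3 -m crank '[[0,0,0.007,0],[0,0,0.007,0]]' >/dev/null && python3 ok.py &&
python3 -m crank '[[0,0,0.007,0],[0,0,0.007,0]]' >/dev/null && python3 ok.py &&
python3 -m crank '[[0,0,0.006,0],[0,0,0.006,0]]' >/dev/null && python3 ok.py 3&&
python3 -m crank '[[0,0,0.004,0],[0,0,0.004,0]]' >/dev/null && python3 ok.py 2.5&&
python3 -m crank '[[0,0,0.004,0],[0,0,0.004,0]]' >/dev/null && python3 ok.py 2.5 &&
python3 -m crank '[[0,0,0.004,0],[0,0,0.004,0]]' >/dev/null && python3 ok.py 2.5
```

```text
t 14.85 bin x 0.2 y -28.5 tip z 143.7 F -3.0 0.3 -1.8
t 15.02 bin x 0.3 y -28.5 tip z 141.3 F -3.8 0.6 -1.8
t 15.18 bin x 0.3 y -28.6 tip z 138.6 F -5.0 -0.1 -2.1
t 15.35 bin x 0.4 y -28.6 tip z 135.9 F -4.6 0.7 -1.6
t 15.52 bin x 0.4 y -28.5 tip z 133.6 F -4.7 -0.3 -2.3
t 15.68 bin x 0.3 y -28.5 tip z 132.1 F -4.1 0.3 -1.1
t 15.85 bin x 0.4 y -28.5 tip z 130.5 F -5.2 0.9 -0.9
t 16.02 bin x 0.4 y -28.5 tip z 129.0 F -5.7 -0.1 -0.2
```

```bash

python3 -m crank '[[0.002,0,0,0],[0.002,0,0,0],[0.002,0,0,0]]' >/dev/null; python3 ok.py &&
python3 -m crank '[[0.002,0,0,0],[0.002,0,0,0],[0.002,0,0,0]]' >/dev/null; python3 ok.py &&
python3 -m crank '[[0,0,0.003,0],[0,0,0.003,0]]' >/dev/null && python3 ok.py 2.5 &&
python3 -m crank '[[0,0,0.003,0],[0,0,0.003,0]]' >/dev/null && python3 ok.py 2.5
```

```text
t 16.27 bin x 0.1 y -28.5 tip z 129.3 F -3.5 0.8 -1.2
t 16.52 bin x -0.4 y -28.5 tip z 129.5 F 0.1 0.5 0.0
t 16.68 bin x -0.4 y -28.6 tip z 128.3 F -0.3 -0.1 2.1
t 16.85 bin x -0.4 y -28.5 tip z 127.1 F 0.3 -0.1 3.8
```

The plate is felt at tip z about 128.5. I centre in x, then sweep along +y under a light load, stopping when the load vanishes.

```bash
sed 's/sys.exit.*/sys.exit(int(f[2]>9 or f[2]<0.7 or np.hypot(*g)>9))/' ok.py > sw.py
python3 -m crank '[[0.002,0,0,0],[0.002,0,0,0]]' >/dev/null; python3 sw.py &&
python3 -m crank '[[0,0.004,0,0],[0,0.004,0,0]]' >/dev/null && python3 sw.py &&
python3 -m crank '[[0,0.004,0,0],[0,0.004,0,0]]' >/dev/null && python3 sw.py &&
python3 -m crank '[[0,0.004,0,0],[0,0.004,0,0]]' >/dev/null && python3 sw.py &&
python3 -m crank '[[0,0.004,0,0],[0,0.004,0,0]]' >/dev/null && python3 sw.py &&
python3 -m crank '[[0,0.004,0,0],[0,0.004,0,0]]' >/dev/null && python3 sw.py &&
python3 -m crank '[[0,0.004,0,0],[0,0.004,0,0]]' >/dev/null && python3 sw.py &&
python3 -m crank '[[0,0.004,0,0],[0,0.004,0,0]]' >/dev/null && python3 sw.py &&
python3 -m crank '[[0,0.004,0,0],[0,0.004,0,0]]' >/dev/null && python3 sw.py
```

```text
t 17.02 bin x -1.1 y -28.5 tip z 127.2 F 1.6 0.9 4.2
t 17.18 bin x -1.6 y -27.3 tip z 126.9 F 0.5 -2.8 3.5
t 17.35 bin x -1.8 y -25.6 tip z 126.7 F 1.5 -3.0 3.7
t 17.52 bin x -1.9 y -23.7 tip z 126.7 F -0.2 -2.5 4.7
t 17.68 bin x -1.9 y -21.9 tip z 126.7 F -0.2 -2.2 4.5
t 17.85 bin x -1.8 y -20.2 tip z 126.7 F -0.6 -2.6 4.1
t 18.02 bin x -1.8 y -18.6 tip z 126.8 F -1.1 -3.7 4.1
t 18.18 bin x -1.7 y -16.9 tip z 126.8 F -0.8 -2.7 4.1
t 18.35 bin x -1.7 y -15.4 tip z 126.8 F -1.3 -1.8 5.1
```

```bash

python3 -m crank '[[0,0.004,0,0],[0,0.004,0,0]]' >/dev/null; python3 sw.py &&
python3 -m crank '[[0,0.004,0,0],[0,0.004,0,0]]' >/dev/null && python3 sw.py &&
python3 -m crank '[[0,0.004,0,0],[0,0.004,0,0]]' >/dev/null && python3 sw.py &&
python3 -m crank '[[0,0.004,0,0],[0,0.004,0,0]]' >/dev/null && python3 sw.py &&
python3 -m crank '[[0,0.004,0,0],[0,0.004,0,0]]' >/dev/null && python3 sw.py &&
python3 -m crank '[[0,0.004,0,0],[0,0.004,0,0]]' >/dev/null && python3 sw.py &&
python3 -m crank '[[0,0.004,0,0],[0,0.004,0,0]]' >/dev/null && python3 sw.py &&
python3 -m crank '[[0,0.004,0,0],[0,0.004,0,0]]' >/dev/null && python3 sw.py &&
python3 -m crank '[[0,0.004,0,0],[0,0.004,0,0]]' >/dev/null && python3 sw.py &&
python3 -m crank '[[0,0.004,0,0],[0,0.004,0,0]]' >/dev/null && python3 sw.py &&
python3 -m crank '[[0,0.004,0,0],[0,0.004,0,0]]' >/dev/null && python3 sw.py &&
python3 -m crank '[[0,0.004,0,0],[0,0.004,0,0]]' >/dev/null && python3 sw.py
```

```text
t 18.52 bin x -1.7 y -13.8 tip z 126.8 F -1.0 -2.8 3.7
t 18.68 bin x -1.7 y -12.2 tip z 126.8 F 0.2 -2.6 4.8
t 18.85 bin x -1.7 y -10.6 tip z 126.8 F -0.8 -3.0 4.1
t 19.02 bin x -1.7 y -8.9 tip z 126.8 F -0.2 -3.3 3.5
t 19.18 bin x -1.7 y -7.2 tip z 126.7 F 0.0 -1.1 4.4
t 19.35 bin x -2.2 y -4.9 tip z 126.2 F -0.7 1.0 -1.8
```

The load vanished at y≈-4.9. I shift on slightly to centre in the hole, then lower gently.

```bash

python3 -m crank '[[0,0.003,0,0],[0,0.003,0,0]]' >/dev/null; python3 ok.py &&
python3 -m crank '[[0,0,0.004,0],[0,0,0.004,0]]' >/dev/null && python3 ok.py 2.5 &&
python3 -m crank '[[0,0,0.005,0],[0,0,0.005,0]]' >/dev/null && python3 ok.py 2.5 &&
python3 -m crank '[[0,0,0.005,0],[0,0,0.005,0]]' >/dev/null && python3 ok.py 2.5 &&
python3 -m crank '[[0,0,0.007,0],[0,0,0.007,0]]' >/dev/null && python3 ok.py 2.5 &&
python3 -m crank '[[0,0,0.007,0],[0,0,0.007,0]]' >/dev/null && python3 ok.py 2.5
```

```text
t 19.52 bin x -2.1 y -4.5 tip z 126.3 F -0.7 0.2 -1.7
t 19.68 bin x -1.8 y -4.7 tip z 124.8 F -0.8 1.4 -1.9
t 19.85 bin x -1.7 y -4.7 tip z 122.9 F 0.9 1.6 -2.6
t 20.02 bin x -1.7 y -4.7 tip z 120.9 F -0.1 1.1 -1.0
t 20.18 bin x -1.7 y -4.8 tip z 118.0 F -0.1 2.8 -1.8
t 20.35 bin x -1.8 y -4.8 tip z 115.2 F -0.3 2.7 -2.4
```

```bash

python3 -m crank '[[0,0.0025,0.005,0],[0,0.0025,0.005,0]]' >/dev/null; python3 ok.py 2.5&&
python3 -m crank '[[0,0,0.005,0],[0,0,0.005,0]]' >/dev/null && python3 ok.py 2.5 &&
python3 -m crank '[[0,0,0.004,0],[0,0,0.004,0]]' >/dev/null && python3 ok.py 2.5 &&
python3 -m crank '[[0,0,0.003,0],[0,0,0.003,0]]' >/dev/null && python3 ok.py 2.5 &&
python3 -m crank '[[0,0,0.003,0],[0,0,0.003,0]]' >/dev/null && python3 ok.py 2.5 &&
python3 -m crank '[[0,0,0.002,0],[0,0,0.002,0]]' >/dev/null && python3 ok.py 2.5 &&
python3 -m crank '[[0,0,0.002,0],[0,0,0.002,0]]' >/dev/null && python3 ok.py 2.5 &&
python3 -m crank '[[0,0,0.002,0],[0,0,0.002,0]]' >/dev/null && python3 ok.py 2.5
```

```text
t 20.52 bin x -1.9 y -4.3 tip z 113.1 F -0.7 -0.5 -2.0
t 20.68 bin x -1.9 y -4.4 tip z 111.1 F -0.6 -0.3 -1.6
t 20.85 bin x -1.8 y -4.2 tip z 109.7 F -1.3 0.4 -1.2
t 21.02 bin x -1.8 y -4.0 tip z 108.6 F -0.9 0.1 -0.7
t 21.18 bin x -1.7 y -3.9 tip z 107.4 F -0.8 -0.3 -1.5
t 21.35 bin x -1.7 y -3.9 tip z 106.7 F -0.6 -0.2 -1.4
t 21.52 bin x -1.6 y -3.9 tip z 106.0 F -0.7 -0.1 -1.5
t 21.68 bin x -1.6 y -3.9 tip z 105.9 F -3.7 -0.3 5.5
```

Seated: it stalls at tip z 105.9 against the 106 expected. I release gently and go straight up.

```bash

python3 -m crank '[[0,0,-0.001,0],[0,0,-0.001,0],[0,0,-0.001,0]]' >/dev/null; python3 ok.py
python3 -m crank '[[0,0,0,0],[0,0,0,0],[0,0,0,0],[0,0,0,0],[0,0,0,0]]' 0.0 | grep -E 'wid|ft_'; python3 ok.py
python3 -m crank '[[0,0,-0.03,0],[0,0,-0.08,0],[0,0,-0.16,0],[0,0,-0.26,0],[0,0,-0.34,0]]' | grep -E 'pos|ft_'
python3 -m crank '[[0.1,0,0,0],[0.2,0,0,0],[0.3,0,0,0],[0.3,0,0,0]]' | grep -E 'pos|ft_'
python3 - <<'E'
from h import *
np.set_printoptions(precision=4,suppress=True)
s=snap('scene','scene10');d=snap('side','side10')
C=[]
for n,c in(('scene',s),('side',d)):
    u,v=map(int,proj(c,[.573,.108,.19])); h=cv2.cvtColor(c['color'],cv2.COLOR_RGB2HSV)
    b=cv2.inRange(h,(8,90,60),(28,255,255)); w=np.zeros_like(b); w[v-20:v+20,u-15:u+16]=b[v-20:v+20,u-15:u+16]
    k=max(cv2.findContours(w,cv2.RETR_EXTERNAL,cv2.CHAIN_APPROX_NONE)[0],key=cv2.contourArea)
    x,y,ww,hh=cv2.boundingRect(k); print(n,'grip box',x,y,x+ww,y+hh)
    for q in[(.574,.108)]: # predicted: grip from z .166 to .216 half 10mm
        P=np.array([proj(c,[q[0]+a,q[1]+e,z]) for a in(-.01,.01) for e in(-.01,.01) for z in(.166,.216)]); print(' predicted',P.min(0).round(1),P.max(0).round(1))
im=d['color'].astype(int); g=(im.min(2)>90)&(im.max(2)-im.min(2)<40)
print('front',[(r,int(np.where(g[r,262:330])[0].min())+262) for r in range(184,224,6)])
E
```

```text
t 21.93 bin x -1.6 y -3.9 tip z 105.9 F -2.4 -0.8 3.3
ft_force: [-0.4, -0.4, -0.7]
grip_width: 0.496
t 22.35 bin x -1.6 y -4.0 tip z 105.5 F -0.3 -0.4 -0.7
position: [0.5733, 0.1076, 0.3161]
ft_force: [1.2, -1.2, -0.0]
position: [0.4488, 0.1192, 0.3141]
ft_force: [1.4, 0.8, 0.4]
scene grip box 373 178 383 195
 predicted [370.8 176.2] [382.4 196.1]
side grip box 295 133 304 162
 predicted [307.2 143.9] [314.6 162.8]
front [(184, 293), (190, 294), (196, 294), (202, 294), (208, 294), (214, 294), (220, 294)]
```

```bash
python3 - <<'E'
from h import *
d=load('side10'); h=cv2.cvtColor(d['color'],cv2.COLOR_RGB2HSV)
b=cv2.inRange(h,(8,90,60),(28,255,255))
for r in range(140,172,2): 
    x=np.where(b[r,303:322])[0]+303; g=d['color'][r,303:322].mean(1).astype(int); print(r,(x.min(),x.max()) if len(x) else None,g)
for z in(.16,.166,.216): print(z,np.round(proj(d,[.5735,.1078,z]),1))
E
```

```text
140 (np.int64(303), np.int64(303)) [67 68 73 74 75 73 75 75 74 74 74 74 75 73 74 75 75 75 76]
142 (np.int64(303), np.int64(303)) [68 68 73 74 74 76 74 73 74 73 74 74 77 75 74 76 75 73 74]
144 (np.int64(308), np.int64(313)) [ 79  82  82  82  87  94 101 100  97  95  90  83  77  77  77  76  77  76
  77]
146 (np.int64(308), np.int64(314)) [172 173 174 165 147 134 134 132 132 130 129 136 158 167 160 155 154 153
 153]
148 (np.int64(308), np.int64(313)) [193 193 193 185 143 109  98  99  99  99 107 136 175 191 195 195 195 194
 193]
150 (np.int64(308), np.int64(313)) [194 194 195 184 141 103  90  89  88  89  98 133 174 193 196 198 197 196
 196]
152 (np.int64(308), np.int64(313)) [195 195 197 186 142 101  89  88  87  90 100 133 176 193 198 199 198 198
 197]
154 (np.int64(308), np.int64(313)) [195 198 199 186 143 103  90  88  88  89  98 133 176 195 199 199 201 199
 198]
156 (np.int64(308), np.int64(313)) [197 199 200 188 145 103  90  87  87  89  98 135 178 196 199 200 200 199
 199]
158 (np.int64(308), np.int64(313)) [198 199 200 190 145 103  89  86  89  87  99 138 180 196 200 201 200 200
 198]
160 (np.int64(308), np.int64(313)) [197 201 201 189 145 104  89  88  86  88 108 152 185 197 200 201 200 199
 200]
162 None [198 200 196 169 132 105  95  93  95  96 109 137 156 184 197 200 201 200
 199]
164 None [200 200 200 179 139 114 112 115 115 115 117 137 168 190 199 199 200 199
 200]
166 None [201 202 202 190 143  98 102 113 117 110 127 175 194 199 199 198 199 199
 199]
168 None [199 201 201 189 149 115 119 126 127 125 144 181 198 197 197 197 197 198
 198]
170 None [200 201 201 199 193 190 190 188 186 187 194 198 200 198 196 196 196 197
 198]
0.16 [310.6 162.9]
0.166 [310.7 161.1]
0.216 [310.7 145.5]
```

The grip stands upright at columns 308–313, rows 144–161, exactly where a seated pin should appear. The front is still shut and the arm is clear.

```bash
python3 -c "
from workcell import manip; print(manip.hand_in())"
```

```text
the job is handed in; nothing more can be done
None
```

The job is handed in at about 23 s: the bin front was pushed to its stop and images show it shut, and the pin is home with its collar on the top plate and released, pin forces peaking near 6 N (limit 30 N); on the first try the fingers passed over the tilted front's edge and brushed the bin at about 5 N, and I didn't re-measure the pots, jar, mallet and scoop.

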